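# Lay a tea place around the coaster

## Task

Lay a place for tea round the cork coaster, as you see it from the robot: the kitchen timer directly to its left, the teaspoon directly to its right and lying straight, pointing away from the robot, and the tea light directly behind it, each about 3 cm clear of the coaster's edge. Only then, last of all, stand the small open cup upright in the middle of the coaster. Leave the brush and the bag clip where they are.

Things in the scene. Friction and masses are not known exactly. Their poses are not given: they have to be found in the camera images.
- coaster: Round cork coaster, 96 mm across and 6 mm thick, fixed on the white surface nearer to the robot. Origin: centre of its underside. Its axes never turn: x points straight away from the robot (behind), y to the robot's left, z up.
- cup: Small open blue plastic cup without a handle, standing upright: 64 mm across at the rim, tapering to 54 mm at the foot, 62 mm tall. Origin: centre of its underside, z up. It weighs 25 to 45 g.
- timer: Round cream wind-up kitchen timer, 60 mm across, 41 mm tall: body 58 mm across up to 20 mm high, above it a dial 52 mm across from 21 to 34 mm high with a narrow grip bar on top; the dial does not turn here. 70 to 120 g. Origin: centre of its underside, z up.
- tea_light: Small round white tea light dish, 39 mm across, 16 mm tall. Origin: centre of its underside, z up. 20 g.
- teaspoon: Steel teaspoon lying flat, 137 mm long, 28 mm wide and 13 mm high overall; for contact it is a solid hull about that size, widest at the bowl. Origin: middle of its length and width, at its underside. Its x axis runs along its length (handle and bowl at the two ends), z up. Either end may point away from the robot in the end. 20 g.
- brush: Bystander: wooden scrubbing brush lying at the far side, 154 x 61 x 46 mm. Origin: centre of its underside. Leave alone.
- clip: Bystander: black bag clip, 62 x 16 x 22 mm, lying near the front left corner. Origin: centre of its underside. Leave alone.
Things that resemble listed ones, but are neither listed nor needed, are in the scene too. There is more than one size of the tea_light; the job needs the middle-sized.

How it is judged:
On the way, in this order (a step that is already met when the one before it is completed fails the run):
1. the timer, the teaspoon and the tea light lie in their places round the coaster, before the cup stands on it (x of timer in the frame of coaster between -0.02 and 0.02 m and y of timer in the frame of coaster between 0.093 and 0.123 m and z of timer in the frame of coaster between -0.004 and 0.004 m and angle between each of timer, tea_light, teaspoon's own z axis and vertical below 0.12 rad and linear speed of each of timer, tea_light, teaspoon below 0.03 m/s and x of tea_light in the frame of coaster between 0.0825 and 0.1125 m and y of tea_light in the frame of coaster between -0.02 and 0.02 m and z of tea_light in the frame of coaster between -0.004 and 0.004 m and x of teaspoon in the frame of coaster between -0.02 and 0.02 m and y of teaspoon in the frame of coaster between -0.107 and -0.077 m and z of teaspoon in the frame of coaster between -0.004 and 0.004 m and angle between the x axis of teaspoon and the x axis of coaster, either way round below 0.2 rad), for 0.2 s.
2. then the cup stands in the middle of the coaster (x of cup in the frame of coaster between -0.5 and 0.5 m and y of cup in the frame of coaster between -0.5 and 0.5 m and z of cup in the frame of coaster between 0.003 and 0.009 m and angle between cup's own z axis and vertical below 0.12 rad and linear speed of cup below 0.03 m/s and horizontal distance between cup and coaster below 0.012 m), for 0.2 s.
At the end, for the whole second after the job is handed in: From the coaster's centre: timer 93-123 mm left, teaspoon 77-107 mm right, each level within 20 mm; spoon within 0.2 rad of straight ahead; tea light 82-112 mm behind, within 20 mm sideways; all flat on the surface. Cup upright on the coaster, within 12 mm of its centre. All at rest (all of step 1 and all of step 2); the robot touches nothing.
It fails at once if the brush is disturbed (moved more than 20 mm) (distance of brush from where it was at the start of the episode above 0.02 m).
It fails at once if the clip is disturbed (moved more than 20 mm) (distance of clip from where it was at the start of the episode above 0.02 m).
It also fails if it takes over 104 s, if anything falls off the work surface, if the arm or the gripper's body presses on something with over 40 N, if the wrist force passes 120 N, or if a joint passes its speed limit or range.

## Robot

A 7-joint arm with a two-finger parallel gripper is mounted at the origin on a cart in front of the work surface, level with it; the furniture and walls round the work are solid. World frame = base frame: x ahead of the robot, y to its left, z up, the work surface at z = 0. Lengths are in m, angles in rad, forces in N, time in s.
With the tool pointing down it reaches from about 0.4 to 0.85 m from the base axis. Payload 4.5 kg.
Tool frame: the origin (TCP) lies where the fingers leave the gripper's body, on its centre line; the fingertips stand 64 mm ahead of it and the grasp point (between the pads) lies 45 mm ahead of it; z points along the fingers, y is the direction in which the jaws open and shut (so a half turn about z gives the same grasp; the last joint's range is limited). The gripper opens to 88 mm and grips with 3 to 60 N. Pads are 18 mm wide; open, the fingers measure 123 mm over their backs; the gripper's body (75 mm by 187 mm) begins 45 mm behind the grasp point.
Start: joints at [-1.088, 0.689, -0.195, 1.565, 0.157, 0.902, -0.215], TCP at [0.271, 0.563, 0.303] pointing down, gripper open.
Joint ranges: [-3.01, 3.01], [-0.46, 2.08], [-1.47, 1.51], [0.13, 2.56], [-1, 4.14], [0.04, 2.09], [-2.66, 2.66]. Speed limits (rad/s): [2.57, 2.57, 3.14, 3.14, 3.14, 3.14, 3.14].

## Interface

Orientations are given as a unit quaternion [x, y, z, w].
In Python, from plant import monitor, snapshot, workorder, finder gives the robot as it stands.
- The arm moves only by the tool carry_out, never from a script. Its argument "motion" is one flat list of numbers, 6 for each row, row after row: the shift along the tool's x, y, z in cm, then the turn, a rotation vector about the tool's x, y, z in rad. In form: [x, y, z, rx, ry, rz, x, y, z, rx, ry, rz, ...]. A call has 1 to 8 rows; each row shifts and turns the commanded pose from where the row before left it, along the tool's axes as they then stand; what a row does not reach is not made up. A row lasts 1/8 s, in which the tool goes at most 62.5 mm and 10.7 degrees, less where a joint would pass 70% of its speed; a pose out of reach is approached as far as the arm can. A call with a gripper value outside its range is refused whole. "hand" is the finger opening in cm, from 0 to 8.81, set as the call begins (left out, the last holds). The fingers move at their own pace and stop on an object; "grip_force" is the grip in N (left out, the last holds). Time passes only in rows, so rows that do not move let the fingers close. It gives the time, the measured TCP pose, the force and the opening at its end, in the units of the state.
- monitor.get_state(): the state, without advancing time (a new reading comes with each control period).
- snapshot(name): name is "scene" or "top" or "wrist"; returns a dict with "frame" (384x512x3 uint8, red, green, blue), "range_z" (384x512 float32, m along the optical axis (not along the pixel's ray), 0 where there is no reading), "fx", "fy", "cx", "cy" (pixels), "rvec" (rotation vector, rad) and "tvec" (3), from world to camera coordinates, as OpenCV has them; the wrist camera has in their place "hand_eye" (4x4, takes a point from camera to tool coordinates, whose origin is the TCP and whose axes are the flange's). Camera axes: x right, y down, z forward; pixel columns grow to the right and rows downward; lengths in m; the calibration is good to about 2 mm. A picture is of the moment at which its call begins: read the wrist's pose just before it.
- workorder.finish_job(): hands the job in, once; it reports no verdict.
Trained networks look in a picture, given as the dict that the camera call returned (one of the last four; its "shot" number tells which), for a name from the list of things; names that differ only in an ending like _2 or _b are one class to them, and where a whole thing is asked for, a point or a joint stands for the part that bears it (a point fixed in the world has none). Each returns a list of dicts, best first, with "p" (0 to 1); they miss things now and then, are a little off and sometimes report something else, mostly with a low value. They report only what shows in the picture. A call takes as long as a camera call. They do not tell look-alikes from the thing itself.
- finder.masks_of(picture, thing): "pixels" (384x512 bool, what is visible of it) and "extent" ([left, top, right, bottom] in pixels, round what is visible of it).
The state is a dict: "clock": time; "q": joint angles; "qd": joint speeds; "joint_torque": joint torques, N m; "tool_pos": TCP position; "eef_rot": TCP orientation; "contact_force": force on the tool from outside, world axes, zero at the start; "moment": the same for the moment, N m; "opening": opening from 0.0 (shut) to 1.0 (fully open).
Only numpy, scipy, OpenCV 4.12 (cv2) and the standard library are available. Lean on these libraries where they do the work, as an engineer would, in place of code of your own. Each camera call takes 0.05 s, during which the arm holds its last target. There are 200 camera calls.

## Working session

There is one attempt and no reset: what is moved stays moved. The work goes in short steps, Python scripts to look and compute and a tool call to move; the robot and the scene stay as the last step left them, time stands still between calls to the robot, and variables do not carry over. Pictures are saved under pics/ and viewed, about 12 in all and at most 16, crops included, and the job is handed in when it is done.

Besides the shell and the picture viewer there is one more tool, called by a JSON object that holds its "api" and its "payload". carry_out: Moves the arm, as the interface text tells. Its arguments: {"type":"object","properties":{"motion":{"type":"array"},"hand":{"type":"number"},"grip_force":{"type":"number"}},"required":["motion"]}

```bash
mkdir -p pics; ls; cat > h.py <<'E'
import numpy as np, cv2
from plant import monitor, snapshot, workorder, finder
from scipy.spatial.transform import Rotation as R
def save(p,n): cv2.imwrite('pics/'+n+'.png',p['frame'][:,:,::-1])
def cloud(p,st=None):
    z=p['range_z']; v,u=np.mgrid[:384,:512]
    P=np.stack([(u-p['cx'])/p['fx']*z,(v-p['cy'])/p['fy']*z,z],-1)
    if 'hand_eye' in p:
        H=np.array(p['hand_eye']); P=P@H[:3,:3].T+H[:3,3]
        return P@R.from_quat(st['eef_rot']).as_matrix().T+np.array(st['tool_pos'])
    M=cv2.Rodrigues(np.array(p['rvec'],float))[0]
    return (P-np.array(p['tvec']).ravel())@M
def stat(p,m,C):
    q=C[m&(p['range_z']>0)]; 
    lo,hi=np.percentile(q,[2,98],axis=0)
    r=cv2.minAreaRect((q[:,:2]*1000).astype(np.float32))
    return np.r_[(lo+hi)/2,hi-lo].round(3), len(q), np.round(r[0],0),np.round(r[1],0),round(r[2])
E
python3 - <<'E'
from h import *
s=monitor.get_state(); print({k:np.round(v,3) for k,v in s.items()})
for n in('top','scene'):
    p=snapshot(n); save(p,n); C=cloud(p)
    for t in 'coaster cup timer tea_light teaspoon brush clip'.split():
        for d in finder.masks_of(p,t):
            print(n,t,round(d['p'],2),np.round(d['extent']),*stat(p,d['pixels'],C))
E
```

```text
pics
{'clock': np.float64(0.0), 'q': array([-1.088,  0.69 , -0.195,  1.566,  0.157,  0.902, -0.215]), 'qd': array([ 0.   , -0.001, -0.001, -0.001,  0.002,  0.001,  0.002]), 'joint_torque': array([ 0.0000e+00, -5.2756e+01, -1.2670e+00, -1.5343e+01, -5.3000e-02,
        7.0000e-03,  0.0000e+00]), 'tool_pos': array([0.271, 0.563, 0.302]), 'eef_rot': array([ 0.222,  0.975, -0.001, -0.   ]), 'contact_force': array([-1.524, -1.035, -0.634]), 'moment': array([-0.046, -0.049, -0.018]), 'opening': np.float64(1.0)}
top coaster 0.89 [254. 220. 294. 262.] [0.461 0.015 0.005 0.081 0.084 0.008] 1405 [462.  16.] [91. 92.] 17
top cup 0.8 [332. 138. 363. 162.] [ 0.659 -0.141  0.034  0.056  0.057  0.056] 695 [ 659. -141.] [61. 61.] 44
top tea_light 0.8 [288. 137. 313. 158.] [ 0.669 -0.044  0.007  0.04   0.037  0.02 ] 276 [669. -44.] [41. 43.] 63
top tea_light 0.64 [336. 189. 357. 213.] [ 0.546 -0.142  0.015  0.046  0.046  0.013] 436 [ 546. -141.] [50. 50.] 70
top tea_light 0.56 [307. 178. 323. 193.] [ 0.588 -0.075  0.006  0.027  0.025  0.014] 133 [588. -75.] [27. 28.] 86
top teaspoon 0.55 [247. 119. 2
[... 583 characters left out ...]
6] 429 [654. 171.] [55. 43.] 69
scene tea_light 0.87 [321. 192. 347. 211.] [ 0.547 -0.139  0.014  0.05   0.049  0.016] 315 [ 546. -140.] [51. 54.] 19
scene tea_light 0.7 [266. 183. 279. 196.] [ 0.667 -0.039  0.009  0.037  0.035  0.013] 143 [669. -39.] [35. 39.] 70
scene teaspoon 0.77 [224. 184. 244. 216.] [0.68  0.064 0.007 0.123 0.023 0.012] 108 [680.  66.] [ 20. 131.] 85
scene teaspoon 0.26 [274. 226. 321. 262.] [0.461 0.018 0.006 0.087 0.087 0.005] 1128 [464.  17.] [ 94. 102.] 62
scene brush 0.58 [207. 152. 263. 179.] [0.789 0.01  0.024 0.063 0.151 0.049] 1017 [824.  -7.] [137. 193.] 1
scene clip 0.54 [213. 287. 237. 313.] [0.394 0.209 0.012 0.055 0.049 0.024] 362 [397. 206.] [26. 76.] 48
```

View pics/top.png

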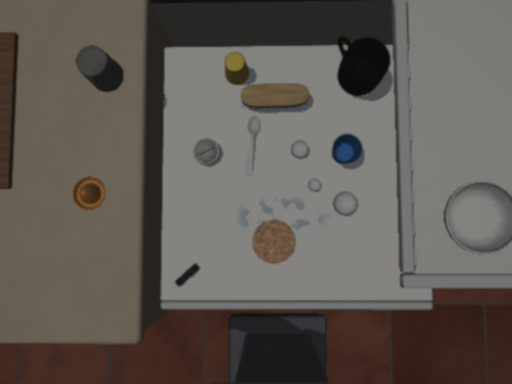

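View pics/scene.png

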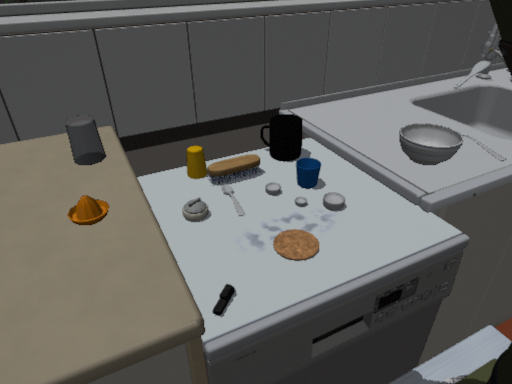

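The top view shows the coaster at (274,241), the timer at (207,152), the spoon at (252,145) and the cup at (346,149). The middle tea light is at (300,149), 40 mm across. The one at (315,185) is small and the one at (345,203) is large. I start with the timer, with the jaws along x.

{"api": "carry_out", "payload": {"motion": [-5,-1.8,0,0,0,0,-5,-1.8,0,0,0,0,-5,-1.8,0,0,0,0,-5,-1.8,0,0,0,0,-5,-1.8,0,0,0,0,-5,-1.8,0,0,0,0,-5,-1.8,0,0,0,0,-5,-1.8,0,0,0,0], "hand": 8.8}}

```text
clock: 1.8
tool_pos: [0.5702, 0.2586, 0.3029]
eef_rot: [0.222, 0.975, 0.0, 0.0]
contact_force: [0.1, 0.8, -0.0]
opening: 0.995
```

{"api": "carry_out", "payload": {"motion": [-5,-1.8,0,0,0,0,-5,-1.8,0,0,0,0,0,0,0,0,0,0.18,0,0,0,0,0,0.18,0,0,0,0,0,0.18,0,0,0,0,0,0.18,0,0,0,0,0,0.18,0,0,0,0,0,0.18]}}

```text
clock: 2.8
tool_pos: [0.6435, 0.1841, 0.3027]
eef_rot: [0.694, 0.72, 0.0, -0.0]
contact_force: [0.6, -0.6, -0.1]
opening: 1.0
```

```bash
cat >> h.py <<'E'
def to(st,x,y,z,ang):
    "tool-axes shift (cm) to TCP x,y,z and then rotation vector to down pose with jaw at ang deg from world x"
    Rc=R.from_quat(st['eef_rot']); a=np.radians(ang)
    Y=np.array([np.cos(a),np.sin(a),0]);Z=np.array([0,0,-1.]);X=np.cross(Y,Z)
    T=R.from_matrix(np.stack([X,Y,Z],1))
    print('to',(x,y,z,ang),'turn',(Rc.inv()*T).as_rotvec().round(3),'shift before turn',Rc.inv().apply(np.array([x,y,z])-st['tool_pos']).round(4)*100,'shift after turn',T.inv().apply(np.array([x,y,z])-st['tool_pos']).round(4)*100)
def look(name,things,cam='wrist'):
    s=monitor.get_state(); p=snapshot(cam); save(p,name); C=cloud(p,s)
    for t in things.split():
        for d in finder.masks_of(p,t): print(t,round(d['p'],2),np.round(d['extent']),*stat(p,d['pixels'],C))
    return monitor.get_state(),p,C
E
python3 - <<'E'
from h import *
s,p,C=look('w1','timer teaspoon tea_light cup coaster')
print(s['clock'],s['tool_pos'],s['contact_force'],s['opening'],np.array(p['hand_eye']).round(3))
to(s,.654,.171,.2,0)
E
```

```text
timer 0.7 [246. 156. 300. 203.] [0.664 0.169 0.027 0.052 0.053 0.029] 2103 [664. 167.] [57. 61.] 9
timer 0.58 [226. 247. 332. 273.] [0.678 0.065 0.007 0.129 0.027 0.012] 1122 [678.  69.] [ 28. 135.] 82
teaspoon 0.65 [228. 247. 334. 277.] [0.679 0.064 0.007 0.128 0.028 0.012] 1076 [679.  68.] [ 25. 135.] 82
tea_light 0.88 [253. 327. 284. 349.] [ 0.668 -0.045  0.012  0.035  0.028  0.008] 516 [668. -50.] [37. 43.] 2
tea_light 0.53 [199. 340. 219. 357.] [ 0.588 -0.072  0.007  0.024  0.027  0.008] 341 [588. -72.] [29. 27.] 76
coaster 0.85 [ 73. 253. 111. 285.] [0.441 0.046 0.006 0.045 0.039 0.003] 410 [438.  49.] [63. 15.] 41
3.1 [0.64352815 0.18402645 0.30270497] [-0.20876892  0.34410258  0.45078433] 0.996745604182075 [[ 0.    -0.963 -0.271  0.07 ]
 [ 1.     0.    -0.     0.002]
 [ 0.    -0.271  0.963 -0.082]
 [ 0.     0.     0.     1.   ]]
to (0.654, 0.171, 0.2, 0) turn [-0.    -0.     0.044] shift before turn [-1.35  0.99 10.27] shift after turn [-1.3   1.05 10.27]
```

View pics/w1.png

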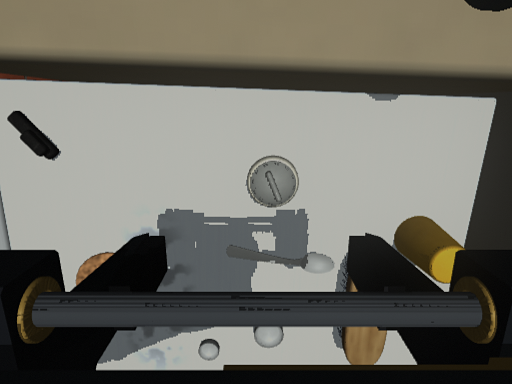

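The wrist view shows the whole timer at (273,181) with the spoon and middle tea light below it. The second "timer" report is the spoon. I descend on the timer at (0.664, 0.169).

{"api": "carry_out", "payload": {"motion": [0,0,0,0,0,0.044,-1.5,2.05,3.5,0,0,0,0,0,4,0,0,0,0,0,4,0,0,0,0,0,4,0,0,0,0,0,4,0,0,0,0,0,3.4,0,0,0,0,0,0,0,0,0]}}

```text
clock: 4.1
tool_pos: [0.662, 0.1685, 0.071]
eef_rot: [0.708, 0.706, -0.003, -0.002]
contact_force: [-0.2, -1.1, -0.5]
opening: 0.996
```

{"api": "carry_out", "payload": {"motion": [0,0,0,0,0,0,0,0,0,0,0,0,0,0,0,0,0,0,0,0,0,0,0,0,0,0,0,0,0,0,0,0,0,0,0,0,0,0,0,0,0,0,0,0,0,0,0,0], "hand": 4.5, "grip_force": 12}}

```text
clock: 5.1
tool_pos: [0.664, 0.1692, 0.0751]
eef_rot: [0.708, 0.706, 0.0, -0.0]
contact_force: [-2.7, 1.1, 6.4]
opening: 0.657
```

{"api": "carry_out", "payload": {"motion": [0,0,-3,0,0,0,0,0,-4,0,0,0,0,0,-3,0,0,0,0,0,0,0,0,0]}}

```text
clock: 5.6
tool_pos: [0.6658, 0.1693, 0.1767]
eef_rot: [0.708, 0.706, 0.003, 0.002]
contact_force: [0.8, -0.3, -0.3]
opening: 0.661
```

{"api": "carry_out", "payload": {"motion": [-1.1,-5.1,0,0,0,0,-1.1,-5.1,0,0,0,0,-1.1,-5.1,0,0,0,0,-1.1,-5.0,0,0,0,0,0,0,0,0,0,0,0,0,0,0,0,0,0,0,0,0,0,0]}}

```text
clock: 6.48
tool_pos: [0.4624, 0.1259, 0.1734]
eef_rot: [0.708, 0.706, 0.001, 0.0]
contact_force: [-1.0, 0.2, -1.4]
opening: 0.657
```

```bash
python3 - <<'E'
from h import *
s,p,C=look('w2','timer coaster clip')
print(s['clock'],s['tool_pos'],s['contact_force'],s['opening'])
s,p,C=look('t2','timer coaster','top')
to(s,.461,.1245,.077,0)
E
```

```text
timer 0.66 [193. 196. 321. 290.] [0.464 0.136 0.125 0.052 0.036 0.028] 10154 [464. 133.] [58. 45.] 0
coaster 0.98 [208. 327. 305. 358.] [ 0.464 -0.011  0.004  0.079  0.032  0.007] 2393 [464. -14.] [41. 90.] 90
clip 0.61 [116.  39. 194. 120.] [0.391 0.211 0.015 0.043 0.047 0.016] 2173 [391. 210.] [18. 62.] 45
6.675 [0.4615552  0.12551861 0.17356562] [-0.62800853 -0.56424713 -1.13115917] 0.6546969794482492
timer 0.37 [233. 237. 237. 239.] [0.472 0.097 0.117 0.009 0.002 0.005] 7 [472.  96.] [10.  1.] 18
coaster 0.6 [254. 221. 296. 264.] [0.462 0.017 0.005 0.084 0.084 0.008] 1424 [462.  16.] [93. 91.] 0
to (0.461, 0.1245, 0.077, 0) turn [ 0.    -0.    -0.002] shift before turn [-0.09 -0.02  9.67] shift after turn [-0.09 -0.02  9.67]
```

View pics/w2.png

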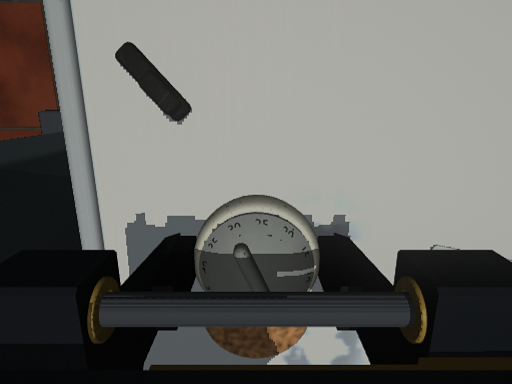

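The timer sits level in the jaws at (257,250) and the coaster is just below it, so I lower it.

{"api": "carry_out", "payload": {"motion": [0,0,3,0,0,0,0,0,3,0,0,0,0,0,2,0,0,0,0,0,1,0,0,0,0,0,0.5,0,0,0,0,0,0.2,0,0,0,0,0,0,0,0,0]}}

```text
clock: 7.7
tool_pos: [0.4612, 0.1255, 0.0771]
eef_rot: [0.708, 0.706, 0.0, 0.0]
contact_force: [0.5, -0.3, -1.6]
opening: 0.655
```

{"api": "carry_out", "payload": {"motion": [0,0,0.15,0,0,0,0,0,0.1,0,0,0,0,0,0,0,0,0]}}

```text
clock: 8.07
tool_pos: [0.4612, 0.1254, 0.075]
eef_rot: [0.708, 0.706, 0.0, 0.0]
contact_force: [-0.4, 0.4, 7.0]
opening: 0.655
```

{"api": "carry_out", "payload": {"motion": [0,0,0,0,0,0,0,0,0,0,0,0,0,0,0,0,0,0,0,0,0,0,0,0], "hand": 8.8}}

```text
clock: 8.57
tool_pos: [0.4609, 0.1254, 0.0741]
eef_rot: [0.708, 0.706, -0.0, -0.0]
contact_force: [0.8, 0.2, 0.2]
opening: 0.998
```

{"api": "carry_out", "payload": {"motion": [0,0,-3,0,0,0,0,0,-5,0,0,0,0,0,-5,0,0,0,0,0,-3,0,0,0]}}

```text
clock: 9.07
tool_pos: [0.4612, 0.1254, 0.2364]
eef_rot: [0.708, 0.706, 0.001, 0.0]
contact_force: [-0.4, 0.2, 0.3]
opening: 0.998
```

```bash
python3 - <<'E'
from h import *
s,p,C=look('t3','timer teaspoon tea_light cup','top')
print(s['clock'],s['tool_pos'],s['opening'])
s,p,C=look('w3','timer coaster')
to(s,.678,.066,.2,90)
E
```

```text
timer 0.79 [232. 229. 240. 253.] [0.462 0.104 0.025 0.046 0.023 0.032] 198 [462. 103.] [50. 22.] 5
teaspoon 0.73 [247. 117. 261. 173.] [0.678 0.061 0.005 0.131 0.027 0.016] 442 [679.  61.] [ 30. 138.] 89
teaspoon 0.29 [332. 136. 364. 162.] [ 0.66  -0.141  0.033  0.058  0.058  0.059] 768 [ 666. -148.] [67. 81.] 50
tea_light 0.91 [331. 189. 358. 215.] [ 0.546 -0.141  0.015  0.046  0.046  0.014] 432 [ 546. -141.] [48. 51.] 44
tea_light 0.65 [291. 137. 312. 155.] [ 0.667 -0.044  0.008  0.036  0.035  0.017] 251 [667. -43.] [38. 38.] 63
cup 0.79 [333. 136. 362. 163.] [ 0.66  -0.141  0.034  0.057  0.057  0.057] 752 [ 663. -141.] [69. 63.] 5
9.325 [0.46044083 0.12528319 0.23350881] 0.9979861759595694
timer 0.88 [227. 150. 290. 210.] [0.463 0.126 0.029 0.051 0.052 0.025] 3102 [463. 125.] [59. 57.] 69
coaster 0.82 [213. 234. 304. 295.] [0.463 0.034 0.005 0.088 0.061 0.005] 4408 [464.  77.] [151.  96.] 88
coaster 0.64 [227. 151. 290. 209.] [0.462 0.126 0.029 0.052 0.052 0.024] 3101 [463. 125.] [58. 58.] 2
to (0.678, 0.066, 0.2, 90) turn [-3.000e-03 -1.000e-03 -1.573e+00] shift before turn [-5.88 21.79  3.25] shift after turn [-21.77  -5.92   3.3 ]
```

Timer is at (0.463, 0.126), within limits. Next is the spoon.

{"api": "carry_out", "payload": {"motion": [-1.5,5.5,0.8,0,0,0,-1.5,5.5,0.8,0,0,0,-1.5,5.4,0.8,0,0,0,-1.5,5.4,0.8,0,0,0,0,0,0,0,0,-0.175,0,0,0,0,0,-0.175,0,0,0,0,0,-0.175,0,0,0,0,0,-0.175], "hand": 5}}

```text
clock: 10.48
tool_pos: [0.6782, 0.0648, 0.2004]
eef_rot: [0.42, 0.907, -0.001, -0.001]
contact_force: [-1.2, -0.0, 1.0]
opening: 0.573
```

{"api": "carry_out", "payload": {"motion": [0,0,0,0,0,-0.175,0,0,0,0,0,-0.175,0,0,0,0,0,-0.175,0,0,0,0,0,-0.175,0,0,0,0,0,-0.173,0,0,0,0,0,0]}}

```text
clock: 11.22
tool_pos: [0.6782, 0.0646, 0.2006]
eef_rot: [0.001, 1.0, 0.0, -0.001]
contact_force: [-0.5, -0.2, -0.2]
opening: 0.569
```

```bash
python3 - <<'E'
from h import *
s,p,C=look('w4','teaspoon tea_light')
print(s['clock'],s['tool_pos'],s['opening'])
to(s,.678,.064,.068,90)
E
```

```text
teaspoon 0.81 [240. 108. 277. 261.] [0.679 0.065 0.007 0.13  0.027 0.012] 2535 [680.  65.] [ 27. 140.] 88
tea_light 0.93 [108. 153. 156. 205.] [ 0.669 -0.039  0.01   0.036  0.036  0.011] 1852 [669. -39.] [40. 39.] 25
tea_light 0.6 [ 65.  58. 105.  93.] [ 0.589 -0.072  0.007  0.025  0.027  0.009] 1246 [590. -73.] [28. 32.] 46
11.375 [0.6785472  0.06495126 0.20148404] 0.5671748822831734
to (0.678, 0.064, 0.068, 90) turn [-0.    -0.001 -0.002] shift before turn [ 0.04 -0.1  13.35] shift after turn [ 0.05 -0.1  13.35]
```

View pics/w4.png

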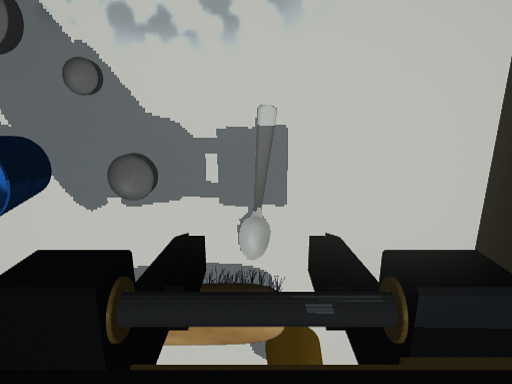

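The spoon runs from the handle at (267,110) to the bowl at (254,250), about 5° off straight. I turn the jaws to match, grasp at mid-length and straighten it afterwards.

{"api": "carry_out", "payload": {"motion": [0,0,3,0,0,0.08,0,0,3,0,0,0,0,0,3,0,0,0,0,0,2,0,0,0,0,0,1.5,0,0,0,0,0,0.6,0,0,0,0,0,0.3,0,0,0,0,0,0,0,0,0]}}

```text
clock: 12.38
tool_pos: [0.6792, 0.065, 0.0688]
eef_rot: [0.04, 0.999, 0.0, 0.001]
contact_force: [0.0, -0.8, 0.6]
opening: 0.566
```

{"api": "carry_out", "payload": {"motion": [0,0,0,0,0,0,0,0,0,0,0,0,0,0,0,0,0,0,0,0,0,0,0,0,0,0,0,0,0,0,0,0,0,0,0,0,0,0,0,0,0,0,0,0,0,0,0,0], "hand": 0, "grip_force": 15}}

```text
clock: 13.38
tool_pos: [0.679, 0.0651, 0.0685]
eef_rot: [0.04, 0.999, 0.0, 0.0]
contact_force: [-0.5, 0.1, 3.4]
opening: 0.251
```

{"api": "carry_out", "payload": {"motion": [0,0,-1,0,0,0,0,0,-2,0,0,0,0,0,-3,0,0,0,0,0,-3,0,0,0,0,0,-1,0,0,-0.08,0,0,0,0,0,0]}}

```text
clock: 14.12
tool_pos: [0.6796, 0.0649, 0.1704]
eef_rot: [0.0, 1.0, 0.0, 0.002]
contact_force: [-0.4, 0.3, -1.2]
opening: 0.25
```

```bash
python3 - <<'E'
from h import *
s,p,C=look('w5','teaspoon')
print(s['clock'],s['tool_pos'],s['opening'])
to(s,.462,-.0765,.167,90)
E
```

```text
teaspoon 0.68 [228. 105. 281. 367.] [0.678 0.064 0.109 0.13  0.022 0.012] 6662 [706.  64.] [ 30. 190.] 86
teaspoon 0.6 [  1. 139.  25. 206.] [ 0.661 -0.115  0.019  0.04   0.012  0.03 ] 1258 [ 660. -116.] [46. 16.] 5
14.225 [0.67864125 0.0647523  0.16844006] 0.2480268033902603
to (0.462, -0.0765, 0.167, 90) turn [-0.    -0.    -0.001] shift before turn [ 21.65 -14.15   0.15] shift after turn [ 21.66 -14.13   0.14]
```

The spoon is held level. I carry it to the right side and lower it.

{"api": "carry_out", "payload": {"motion": [4.3,-2.8,0,0,0,0,4.3,-2.8,0,0,0,0,4.3,-2.8,0,0,0,0,4.4,-2.8,0,0,0,0,4.4,-2.9,0,0,0,0,0,0,0,0,0,0,0,0,3,0,0,0,0,0,3,0,0,0]}}

```text
clock: 15.22
tool_pos: [0.4634, -0.0755, 0.1075]
eef_rot: [0.0, 1.0, 0.0, 0.001]
contact_force: [0.3, -0.2, -0.3]
opening: 0.246
```

{"api": "carry_out", "payload": {"motion": [0,0,2,0,0,0,0,0,1,0,0,0,0,0,0.6,0,0,0,0,0,0.3,0,0,0,0,0,0,0,0,0]}}

```text
clock: 15.85
tool_pos: [0.4625, -0.0757, 0.0691]
eef_rot: [-0.0, 1.0, 0.0, 0.0]
contact_force: [-0.0, -0.5, -0.2]
opening: 0.246
```

{"api": "carry_out", "payload": {"motion": [0,0,0.1,0,0,0,0,0,0,0,0,0]}}

```text
clock: 16.1
tool_pos: [0.4623, -0.076, 0.0684]
eef_rot: [-0.0, 1.0, 0.0, 0.0]
contact_force: [-0.4, 0.2, -0.6]
opening: 0.252
```

{"api": "carry_out", "payload": {"motion": [0,0,0,0,0,0,0,0,0,0,0,0,0,0,0,0,0,0,0,0,0,0,0,0], "hand": 4}}

```text
clock: 16.6
tool_pos: [0.4618, -0.0761, 0.0682]
eef_rot: [-0.0, 1.0, 0.0, -0.0]
contact_force: [0.0, -0.2, -1.5]
opening: 0.456
```

{"api": "carry_out", "payload": {"motion": [0,0,-2,0,0,0,0,0,-4,0,0,0,0,0,-4,0,0,0,0,0,-3,0,0,0,0,0,0,0,0,0], "hand": 4}}

```text
clock: 17.23
tool_pos: [0.4627, -0.0764, 0.1998]
eef_rot: [0.0, 1.0, 0.0, 0.002]
contact_force: [1.5, -0.7, 0.1]
opening: 0.457
```

```bash
python3 - <<'E'
from h import *
s,p,C=look('w6','teaspoon coaster')
print(s['clock'],s['tool_pos'],s['opening'])
to(s,.669,-.041,.2,90)
E
```

```text
teaspoon 0.92 [240. 104. 271. 260.] [ 0.462 -0.077  0.007  0.131  0.023  0.012] 2610 [465. -75.] [ 27. 142.] 88
teaspoon 0.24 [454. 150. 511. 222.] [0.461 0.111 0.022 0.053 0.031 0.037] 3464 [466. 119.] [65. 50.] 1
coaster 0.94 [311. 129. 422. 238.] [0.463 0.018 0.006 0.085 0.085 0.003] 9258 [464.  18.] [94. 97.] 81
17.375 [ 0.46134437 -0.07630972  0.19740549] 0.4586212396225053
to (0.669, -0.041, 0.2, 90) turn [-0.    -0.001  0.   ] shift before turn [-20.77   3.53  -0.29] shift after turn [-20.77   3.53  -0.26]
```

The spoon lies straight, 94 mm right of the coaster centre. Next is the tea light.

{"api": "carry_out", "payload": {"motion": [-5.2,0.9,0,0,0,0,-5.2,0.9,0,0,0,0,-5.2,0.9,0,0,0,0,-5.2,0.9,0,0,0,0,0,0,3,0,0,0,0,0,3,0,0,0,0,0,3,0,0,0,0,0,1.5,0,0,0], "hand": 5.8}}

```text
clock: 18.38
tool_pos: [0.6681, -0.0398, 0.0896]
eef_rot: [-0.001, 1.0, -0.0, -0.003]
contact_force: [-0.5, -0.3, 0.7]
opening: 0.658
```

{"api": "carry_out", "payload": {"motion": [0,0,1.5,0,0,0,0,0,0.7,0,0,0,0,0,0.2,0,0,0,0,0,0,0,0,0]}}

```text
clock: 18.88
tool_pos: [0.6703, -0.04, 0.0698]
eef_rot: [-0.0, 1.0, 0.0, 0.001]
contact_force: [0.6, -0.1, -0.3]
opening: 0.658
```

{"api": "carry_out", "payload": {"motion": [0,0,0,0,0,0,0,0,0,0,0,0,0,0,0,0,0,0,0,0,0,0,0,0,0,0,0,0,0,0,0,0,0,0,0,0], "hand": 2, "grip_force": 10}}

```text
clock: 19.62
tool_pos: [0.6701, -0.0401, 0.0696]
eef_rot: [-0.0, 1.0, 0.0, 0.0]
contact_force: [-1.3, 0.0, 4.2]
opening: 0.425
```

{"api": "carry_out", "payload": {"motion": [0,0,-1,0,0,0,0,0,-2,0,0,0,0,0,-3,0,0,0,0,0,-3,0,0,0,0,0,-1,0,0,0,0,0,0,0,0,0]}}

```text
clock: 20.38
tool_pos: [0.6701, -0.0401, 0.17]
eef_rot: [-0.0, 1.0, -0.0, 0.001]
contact_force: [-0.2, 0.4, 0.3]
opening: 0.422
```

```bash
python3 - <<'E'
from h import *
s,p,C=look('w7','tea_light')
print(s['clock'],s['tool_pos'],s['opening'])
to(s,.56,.0175,.168,90)
E
```

```text
tea_light 0.92 [214. 208. 300. 295.] [ 0.668 -0.04   0.111  0.037  0.035  0.011] 5726 [702. -39.] [ 62. 114.] 89
tea_light 0.91 [190.  63. 230. 100.] [ 0.589 -0.072  0.008  0.024  0.025  0.006] 1295 [589. -72.] [27. 27.] 30
tea_light 0.9 [ 62.   3. 150.  60.] [ 0.555 -0.138  0.014  0.033  0.049  0.014] 4380 [ 554. -144.] [63. 38.] 88
20.475 [ 0.66919341 -0.04025354  0.16826432] 0.4247909166021679
to (0.56, 0.0175, 0.168, 90) turn [-0.    -0.002  0.   ] shift before turn [10.92  5.78  0.04] shift after turn [10.92  5.78  0.03]
```

View pics/w7.png

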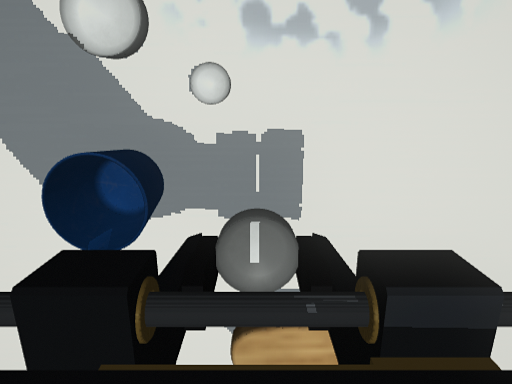

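The middle tea light is held at (257,250). The small one at (210,83) and the large one at (105,20) are both elsewhere. I place it behind the coaster.

{"api": "carry_out", "payload": {"motion": [3.6,1.9,0,0,0,0,3.6,1.9,0,0,0,0,3.7,1.9,0,0,0,0,0,0,0,0,0,0,0,0,3,0,0,0,0,0,3,0,0,0,0,0,2,0,0,0,0,0,1,0,0,0]}}

```text
clock: 21.48
tool_pos: [0.5608, 0.0163, 0.0774]
eef_rot: [0.0, 1.0, -0.0, -0.001]
contact_force: [-0.1, 0.2, 0.3]
opening: 0.423
```

{"api": "carry_out", "payload": {"motion": [0,0,0.6,0,0,0,0,0,0.3,0,0,0,0,0,0.1,0,0,0,0,0,0,0,0,0]}}

```text
clock: 21.98
tool_pos: [0.5611, 0.017, 0.0697]
eef_rot: [-0.0, 1.0, 0.0, 0.0]
contact_force: [-0.4, 0.2, -0.8]
opening: 0.425
```

{"api": "carry_out", "payload": {"motion": [0,0,0,0,0,0,0,0,0,0,0,0,0,0,0,0,0,0,0,0,0,0,0,0], "hand": 6}}

```text
clock: 22.48
tool_pos: [0.5608, 0.017, 0.0692]
eef_rot: [-0.0, 1.0, 0.0, 0.0]
contact_force: [0.0, 0.4, 0.3]
opening: 0.681
```

{"api": "carry_out", "payload": {"motion": [0,0,-2,0,0,0,0,0,-4,0,0,0,0,0,-5,0,0,0,0,0,-5,0,0,0,0,0,0,0,0,0]}}

```text
clock: 23.1
tool_pos: [0.5627, 0.0175, 0.2328]
eef_rot: [0.0, 1.0, 0.001, 0.004]
contact_force: [0.3, 0.5, -0.6]
opening: 0.68
```

```bash
python3 - <<'E'
from h import *
s,p,C=look('w8','tea_light coaster teaspoon timer')
print(s['clock'],s['tool_pos'],s['opening'])
to(s,.660,-.140,.24,90)
E
```

```text
tea_light 0.71 [150. 192. 181. 215.] [ 0.588 -0.072  0.008  0.026  0.026  0.007] 678 [589. -72.] [27. 28.] 44
tea_light 0.65 [ 54. 132. 120. 188.] [ 0.547 -0.138  0.013  0.047  0.049  0.016] 2894 [ 545. -140.] [57. 52.] 44
tea_light 0.56 [235. 154. 275. 195.] [0.559 0.017 0.012 0.036 0.035 0.009] 1388 [562.  17.] [38. 43.] 89
tea_light 0.42 [344.  24. 417. 100.] [0.463 0.122 0.021 0.054 0.052 0.041] 4478 [462. 127.] [64. 65.] 23
coaster 0.58 [204.   4. 309. 122.] [0.464 0.019 0.006 0.085 0.084 0.003] 9842 [464.  19.] [94. 95.] 26
coaster 0.5 [236. 153. 276. 195.] [0.559 0.017 0.012 0.036 0.035 0.008] 1380 [560.  17.] [38. 38.] 1
timer 0.85 [344.  24. 419.  98.] [0.463 0.122 0.027 0.053 0.051 0.028] 4355 [463. 124.] [58. 59.] 15
23.35 [0.56001725 0.01665011 0.22778256] 0.682076431234222
to (0.66, -0.14, 0.24, 90) turn [-0.001 -0.003  0.   ] shift before turn [ -9.99 -15.67  -1.24] shift after turn [-10.   -15.67  -1.22]
```

View pics/w8.png

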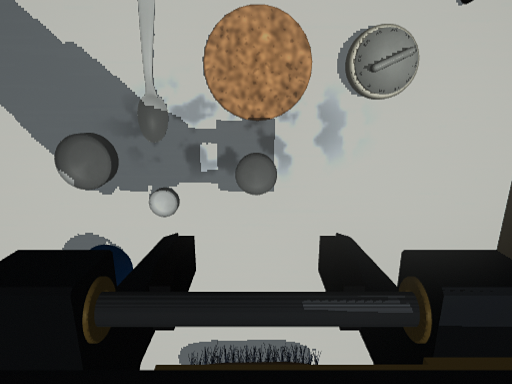

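The timer at (383,62), spoon at (148,70) and tea light at (256,174) stand round the coaster at (257,62). The finder's extra coaster and tea light reports there are mislabelled. Now the cup.

{"api": "carry_out", "payload": {"motion": [-3.3,-5.2,0,0,0,0,-3.3,-5.2,0,0,0,0,-3.4,-5.2,0,0,0,0,0,0,0,0,0,0,0,0,0,0,0,0], "hand": 8.8}}

```text
clock: 23.98
tool_pos: [0.66, -0.138, 0.2277]
eef_rot: [-0.0, 1.0, 0.001, -0.001]
contact_force: [0.2, 0.4, 0.8]
opening: 0.996
```

```bash
python3 - <<'E'
from h import *
s,p,C=look('w9','cup')
print(s['clock'],s['tool_pos'],s['opening'])
to(s,.660,-.140,.087,90)
E
```

```text
cup 0.91 [219. 151. 295. 235.] [ 0.661 -0.138  0.036  0.058  0.058  0.053] 5010 [ 661. -138.] [64. 63.] 73
24.075 [ 0.66012192 -0.13669752  0.22860497] 1.0005103282935608
to (0.66, -0.14, 0.087, 90) turn [ 0.002 -0.002  0.004] shift before turn [-1.000e-02 -3.500e-01  1.416e+01] shift after turn [ 1.000e-02 -3.300e-01  1.416e+01]
```

View pics/w9.png

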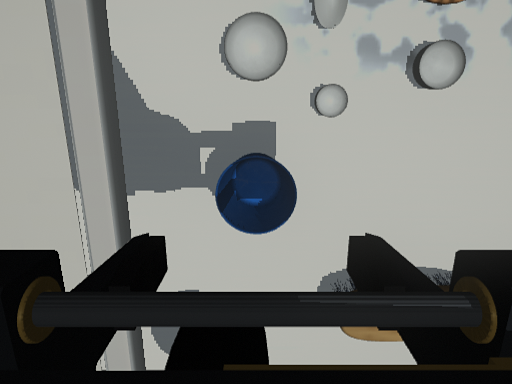

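The cup is centred under the gripper at (256,193) and clear of the rail on the left and the mug below.

{"api": "carry_out", "payload": {"motion": [0,0,3,0,0,0,0,0,3,0,0,0,0,0,3,0,0,0,0,0,3,0,0,0,0,0,1.5,0,0,0,0,0,0.6,0,0,0,0,0,0,0,0,0]}}

```text
clock: 24.95
tool_pos: [0.6612, -0.1386, 0.0888]
eef_rot: [-0.0, 1.0, 0.0, 0.0]
contact_force: [-0.2, 0.1, -0.2]
opening: 0.996
```

{"api": "carry_out", "payload": {"motion": [0,0,0,0,0,0,0,0,0,0,0,0,0,0,0,0,0,0,0,0,0,0,0,0,0,0,0,0,0,0,0,0,0,0,0,0], "hand": 4.5, "grip_force": 8}}

```text
clock: 25.7
tool_pos: [0.6612, -0.1388, 0.0886]
eef_rot: [-0.0, 1.0, 0.0, 0.0]
contact_force: [0.2, 0.7, 4.9]
opening: 0.689
```

{"api": "carry_out", "payload": {"motion": [0,0,-1,0,0,0,0,0,-2,0,0,0,0,0,-3,0,0,0,0,0,-3,0,0,0,0,0,-1,0,0,0,0,0,0,0,0,0]}}

```text
clock: 26.45
tool_pos: [0.661, -0.1392, 0.189]
eef_rot: [-0.0, 1.0, -0.0, 0.001]
contact_force: [0.1, 0.3, -1.8]
opening: 0.691
```

```bash
python3 - <<'E'
from h import *
s,p,C=look('w10','cup')
print(s['clock'],s['tool_pos'],s['opening'])
to(s,.463,.0175,.2,90)
E
```

```text
cup 0.62 [177. 186. 340. 362.] [ 0.661 -0.139  0.136  0.06   0.057  0.053] 16450 [ 735. -127.] [130. 205.] 79
26.55 [ 0.66018939 -0.13919612  0.18722913] 0.6877307276350315
to (0.463, 0.0175, 0.2, 90) turn [-0.    -0.002  0.   ] shift before turn [19.72 15.68 -1.24] shift after turn [19.72 15.67 -1.28]
```

View pics/w10.png

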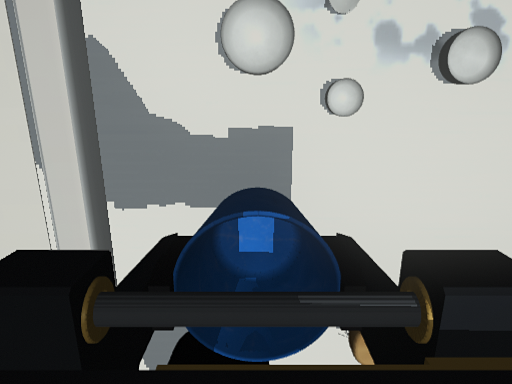

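The cup is held upright at (257,275). I carry it over the coaster.

{"api": "carry_out", "payload": {"motion": [3.9,3.1,0,0,0,0,3.9,3.1,0,0,0,0,3.9,3.1,0,0,0,0,4,3.2,0,0,0,0,4,3.2,0,0,0,0,0,0,0,0,0,0,0,0,2,0,0,0,0,0,0,0,0,0]}}

```text
clock: 27.55
tool_pos: [0.4638, 0.0172, 0.1669]
eef_rot: [0.0, 1.0, -0.001, -0.001]
contact_force: [-0.2, -0.0, -0.9]
opening: 0.682
```

{"api": "carry_out", "payload": {"motion": [0,0,2,0,0,0,0,0,2,0,0,0,0,0,1.5,0,0,0,0,0,0.8,0,0,0,0,0,0.4,0,0,0,0,0,0,0,0,0,0,0,0,0,0,0]}}

```text
clock: 28.42
tool_pos: [0.4641, 0.0178, 0.1016]
eef_rot: [0.0, 1.0, 0.0, 0.0]
contact_force: [-0.3, 0.6, 0.7]
opening: 0.691
```

{"api": "carry_out", "payload": {"motion": [0,0,0.4,0,0,0,0,0,0.2,0,0,0,0,0,0.1,0,0,0,0,0,0,0,0,0]}}

```text
clock: 28.92
tool_pos: [0.4638, 0.018, 0.0945]
eef_rot: [-0.0, 1.0, -0.0, 0.0]
contact_force: [-0.5, 1.0, 4.1]
opening: 0.687
```

```bash
python3 - <<'E'
from h import *
s,p,C=look('w11','cup timer')
print(s['clock'],s['tool_pos'],s['opening'],s['contact_force'])
p=snapshot('scene'); save(p,'s11')
E
```

```text
cup 0.67 [175. 184. 342. 364.] [0.463 0.018 0.042 0.06  0.057 0.053] 16465 [493.  21.] [ 77. 122.] 88
timer 0.63 [394. 178. 512. 257.] [0.45  0.117 0.023 0.032 0.043 0.033] 7325 [454. 119.] [82. 43.] 88
29.075 [0.46376442 0.01798657 0.09452603] 0.6876200624048513 [-1.64158659 -0.25622988  5.92337319]
```

Contact reads 4–6 N upward, so the cup is on the coaster. I release it, opening only part way.

{"api": "carry_out", "payload": {"motion": [0,0,0,0,0,0,0,0,0,0,0,0,0,0,0,0,0,0,0,0,0,0,0,0], "hand": 8}}

```text
clock: 29.62
tool_pos: [0.4638, 0.0179, 0.0941]
eef_rot: [-0.0, 1.0, 0.0, -0.0]
contact_force: [0.5, 0.6, -0.2]
opening: 0.909
```

{"api": "carry_out", "payload": {"motion": [0,0,-2,0,0,0,0,0,-3,0,0,0,0,0,-5,0,0,0,0,0,-5,0,0,0,0,0,-3,0,0,0,-5,0,0,0,0,0,-5,0,0,0,0,0,0,0,0,0,0,0]}}

```text
clock: 30.62
tool_pos: [0.5667, 0.0176, 0.2739]
eef_rot: [0.001, 1.0, 0.001, 0.001]
contact_force: [-1.2, 0.7, -0.8]
opening: 0.908
```

```bash
python3 - <<'E'
from h import *
s,p,C=look('w12','cup timer teaspoon tea_light coaster brush clip')
print(s['clock'],s['tool_pos'],s['opening'])
s,p,C=look('s12','brush clip','scene')
E
```

```text
cup 0.6 [223.  12. 293.  98.] [0.463 0.018 0.042 0.057 0.057 0.053] 5056 [463.  20.] [65. 67.] 76
timer 0.7 [336.  31. 398.  95.] [0.463 0.122 0.029 0.052 0.051 0.025] 3249 [463. 124.] [58. 58.] 1
teaspoon 0.86 [148.   3. 176. 137.] [ 0.467 -0.077  0.007  0.122  0.024  0.013] 2025 [467. -76.] [ 31. 127.] 87
tea_light 0.98 [236. 146. 273. 184.] [0.56  0.017 0.012 0.036 0.035 0.008] 1094 [560.  19.] [41. 38.] 72
tea_light 0.97 [160. 178. 187. 201.] [ 0.588 -0.073  0.006  0.026  0.028  0.012] 572 [588. -74.] [32. 27.] 87
tea_light 0.58 [ 80. 128. 135. 178.] [ 0.547 -0.138  0.014  0.047  0.049  0.014] 2218 [ 551. -142.] [51. 62.] 52
brush 0.96 [192. 334. 323. 374.] [0.773 0.015 0.024 0.028 0.138 0.048] 4129 [671.  11.] [242. 149.] 2
clip 0.76 [428.   0. 457.  12.] [0.411 0.191 0.013 0.009 0.013 0.015] 190 [410. 190.] [15.  9.] 67
31.025 [0.56311075 0.01790937 0.27430591] 0.9098439464582887
brush 0.91 [207. 155. 261. 182.] [0.782 0.016 0.024 0.048 0.141 0.048] 992 [825.  -3.] [141. 179.] 68
clip 0.9 [215. 289. 238. 316.] [0.384 0.21  0.014 0.036 0.046 0.019] 322 [388. 211.] [16. 57.] 42
```

View pics/w12.png

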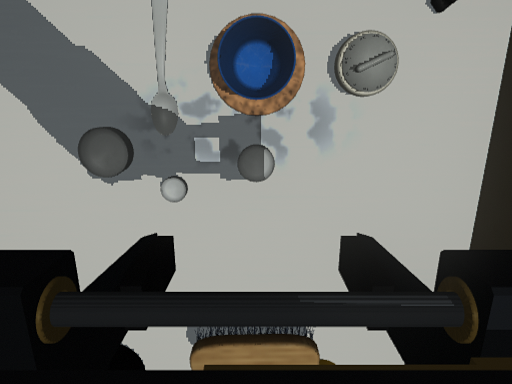

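View pics/s12.png

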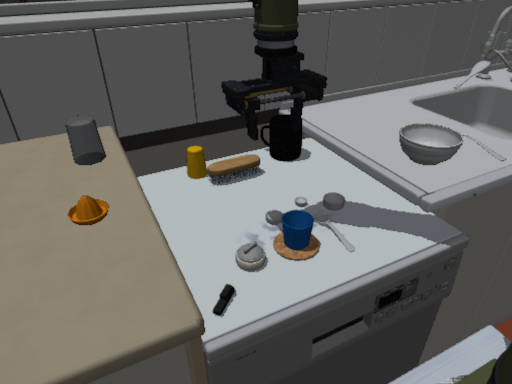

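The cup stands upright in the middle of the coaster at (257,62). The other three things are in place round it, and the brush and clip are where they were. The robot touches nothing, so I hand in.

```bash
python3 -c "
from h import *
print(workorder.finish_job())"
```

```text
the job is handed in; nothing more can be done
None
```

The place for tea is laid and the job is handed in, at about 31 s of the 104 s allowed. I set the timer, then the spoon, then the middle-sized tea light round the coaster, and stood the cup on it last.

The last check gave these positions from the coaster centre, which I took as (0.463, 0.0175):

| Thing | Measured | Allowed |
|---|---|---|
| Timer | about 106 mm left | 93–123 mm |
| Teaspoon | about 94 mm right, about 3° off straight | 77–107 mm, 0.2 rad (about 11°) |
| Tea light | about 97 mm behind | 82–112 mm |
| Cup | upright, within about 1 mm of centre | 12 mm |

- **Brush and clip:** neither was touched. Their last readings differ from the first by up to about 10 mm. I put that down to partial views and camera error, and both look unmoved in the picture.
- **Detector errors:** the networks mislabelled some things along the way, such as the spoon as a timer. I set those aside by comparing with the pictures.
- **Verdict:** handing in reported no result, so these positions come only from my own measurements.

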